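# Shut the consumables drawer and lift the tote off the chest

### The job

Get the welder's tote ready to be carried off: first push the open drawer of the blue consumables chest fully home until it snaps in at its detent, then pick up the white tote by its black grip bar and lift it straight off the chest, about 10 cm clear. Keep the tote level all the way so that the brass nozzle and the steel collar stay standing in it, and leave everything else on the bench alone. Finish while still holding the tote steady and level in the air; do not set it down.

Things in the scene. Friction and masses are not known exactly. Their poses are not given: they have to be found in the camera images.
- chest: Blue steel chest, fixed to the bench, 220 (x) x 300 (y) x 100 (z) mm, one drawer that opens along its -x, roughly towards the robot. Origin at the centre of its underside; x runs from the drawer front to the back, z up. Its flat top is 100 mm above the bench. Its front, flush with the shut drawer's face, is at x = -110 mm.
- drawer (a joint): How far the drawer stands out of the chest, in m: 0 is fully home against its stop, up to 0.12 out. It slides along the chest's x and stays where it is left (friction about 0.5 N, plus drag of 4 N per m/s). From 12 mm on a sprung detent resists with up to about 3 N, and over the last 3 mm it draws the drawer home and keeps it there.
- drawer_pull (a point): Middle of the outer face of the aluminium strip on the drawer's grey front; moves with the drawer. The strip is 180 mm long (along chest y), 20 mm high (70 to 90 mm above the bench) and stands 14 mm proud of the face. Push here along the chest's +x. When the drawer is home this point is at chest x = -124 mm, y = 0, z = 80 mm.
- tote: Loose white open tray on top of the chest, 130 (x) x 200 (y) mm, rim 35 mm high, floor and walls 4 mm, with a 4 mm upright wall along y through its middle (54 mm high) that carries the grip bar. Origin at the centre of its underside, z up. 0.3 to 0.55 kg empty.
- tote_grip (a point): Centre of the tote's black grip bar: 18 mm wide (tote x), 132 mm long (tote y), 22 mm high, from 94 to 116 mm above the tote's underside, 105 mm at this point; open space below it but for two posts 10 x 12 mm at y = -60 and +60 mm and the middle wall's edge at 54 mm. Pinch it across tote x from above.
- nozzle: Loose brass welding nozzle, 26 mm diameter, 48 mm tall, about 0.06 kg, standing in one half of the tote (in front of or behind the middle wall). Origin at the centre of its underside, z up.
- collar: Loose steel shaft collar, 38 mm diameter, 28 mm tall, 0.1 to 0.2 kg, standing in the other half of the tote. Origin at the centre of its underside, z up.
- table: The dark steel bench top, at z = 0.
- clevis: Bystander: black welded clevis, 130 x 130 mm base plate with two round-topped ears, 115 mm tall. Origin at the centre of its underside.
- square: Bystander: red triangular magnetic welding square, about 110 x 110 x 23 mm, lying flat.
- hammer: Bystander: hammer lying flat with a wooden handle, about 260 mm long.
- brush: Bystander: brush with a wooden handle, lying flat, about 200 mm long.
- can: Bystander: upright orange spray can, 66 mm diameter, 180 mm tall. Origin at the centre of its underside.
- bin: Bystander: empty green plastic bin, 130 x 160 x 70 mm. Origin at the centre of its underside.

How it is judged (in metres and radians):
On the way, in this order (a step that is already met when the one before it is completed fails the run):
1. The drawer is pushed home to within 3 mm of its stop, past its detent, while the tote still rests on the chest (value of joint drawer below 0.003 m and z of tote in the frame of chest below 0.115 m), for 0.2 s.
2. The tote is held in the gripper, its underside at least 60 mm above the chest top, with the drawer home (z of tote in the frame of chest above 0.16 m and contact force between tote and the fingers above 1 N and value of joint drawer below 0.003 m), for 0.2 s.
At the end, for the whole second after the job is handed in: Tote gripped, underside 60 to 160 mm above the chest top, touching neither chest nor bench, level within 0.12 rad, below 20 mm/s and 0.1 rad/s; nozzle and collar standing (within 0.5 rad) inside it; drawer home within 3 mm; bystanders within 30 mm of their places (all of step 2 and z of tote in the frame of chest below 0.26 m and contact force between tote and chest below 0.1 N and contact force between tote and table below 0.1 N and angle between tote's own z axis and vertical below 0.12 rad and linear speed of tote below 0.02 m/s and angular speed of tote below 0.1 rad/s and x of nozzle in the frame of tote between -0.065 and 0.065 m and y of nozzle in the frame of tote between -0.1 and 0.1 m and z of nozzle in the frame of tote between -0.002 and 0.03 m and angle between each of nozzle, collar's own z axis and vertical below 0.5 rad and x of collar in the frame of tote between -0.065 and 0.065 m and y of collar in the frame of tote between -0.1 and 0.1 m and z of collar in the frame of tote between -0.002 and 0.03 m); the arm keeps its last pose, push and grip.
It fails at once if The tote is tipped more than 0.25 rad (14 degrees) (angle between tote's own z axis and vertical above 0.25 rad).
It fails at once if A bystander is moved more than 30 mm (distance of any of clevis, square, hammer, brush, can, bin from where it was at the start of the episode above 0.03 m).
It also fails if it takes over 51 s, if anything falls off the work surface, if the arm or the gripper's body presses on something with over 40 N, if the wrist force passes 120 N, or if a joint passes its speed limit or range.

### The arm

A 6-joint arm with a two-finger parallel gripper is mounted at the origin on the work surface. World frame = base frame: x ahead of the robot, y to its left, z up, the work surface at z = 0. Lengths are in m, angles in degrees, forces in N, time in s.
With the tool pointing down it reaches from about 0.325 to 0.85 m from the base axis. Payload 15.5 kg.
Tool frame: the origin (TCP) lies at the very end of the fingers, on their centre line; the grasp point (between the pads) lies 19 mm behind it; z points along the fingers, y is the line along which they close (so a half turn about z gives the same grasp; the last joint's range is limited). The gripper opens to 91 mm and grips with 3 to 60 N. Pads are 32 mm wide; open, the fingers measure 118 mm over their backs; the gripper's body (76 mm by 178 mm) begins 60 mm behind the grasp point.
Start: joints at [-75.487, 28.281, 77.091, -0, 74.628, -5.472], TCP at [0.214, -0.587, 0.214] pointing down, gripper open.
Joint ranges: [-166.48, 166.48], [-47.26, 123.95], [12.59, 153.08], [-70.14, 250.14], [6.76, 159.57], [-176.63, 176.63]. Speed limits (degrees/s): [108.29, 108.29, 147.25, 172.46, 172.46, 172.46].

### API

Orientations are given as a 3x3 rotation matrix whose columns are the frame's x, y, z axes.
In Python, from station import env gives the robot as it stands.
- The arm moves only by the tool jog_arm, never from a script. Its argument "commands" is a list of rows, each a list of 5 numbers: the shift along the tool's x, y, z in cm, then the turn about the tool's z in degrees, then the finger opening in cm, from 0 to 9.12. In form: [[dx, dy, dz, turn, gripper], ...]. A call has 1 to 8 rows; each row shifts and turns the commanded pose from where the row before left it, along the tool's axes as they then stand; what a row does not reach is not made up. A row lasts 1/10 s, in which the tool goes at most 50 mm and 8.59 degrees, less where a joint would pass 70% of its speed; a pose out of reach is approached as far as the arm can. A call is refused whole if a number of a shift passes 5 or a number of a turn 8.59, either way. A call with a gripper value outside its range is refused whole. The fingers move at their own pace and stop on an object; "newtons" is the grip in N (left out, the last holds). Time passes only in rows, so rows that do not move let the fingers close. It gives the time, the measured TCP pose, the force, the opening and the grip force at its end, in the units of the state.
- env.read_state(): the state, without advancing time (a new reading comes with each control period).
- env.grab_frame(name): name is "side" or "top" or "wrist"; returns the picture (384x512x3 uint8, red, green, blue); there is no depth.
- env.camera_model(name): a dict with "fx", "fy", "cx", "cy" (pixels), "R" (3x3) and "t" (3): a world point X has camera coordinates R X + t. Camera axes: x right, y down, z forward; pixel columns grow to the right and rows downward; lengths in m; the calibration is good to about 2 mm. A picture is of the moment at which its call begins: read the wrist's pose just before it. camera_model takes no time and is no camera call; for the wrist camera it gives the pose at the moment of the call.
- env.job_done(): hands the job in; it is judged then, once.
The state is a dict: "t": time; "qpos": joint angles; "dq": joint speeds; "effort": joint torques, N m; "position": TCP position; "orientation": TCP orientation; "wrist_force": force on the tool from outside, world axes, zero at the start; "ft_torque": the same for the moment, N m; "opening": finger opening in m; "grip_force": force on a finger pad.
Only numpy, scipy, OpenCV 4.12 (cv2) and the standard library are available. Lean on these libraries where they do the work, as an engineer would, in place of code of your own. Each camera call takes 0.05 s, during which the arm holds its last target. There are 200 camera calls.

## Working session

There is one attempt and no reset: what is moved stays moved. The work goes in short steps, Python scripts to look and compute and a tool call to move; the robot and the scene stay as the last step left them, time stands still between calls to the robot, and variables do not carry over. Pictures are saved under pics/ and viewed, at most 10 in all, crops included, and the job is handed in when it is done.

Besides the shell and the picture viewer there is one more tool, called after "Emit:" by a JSON object that holds its "name" and its "arguments". jog_arm: Moves the arm, as the interface text tells. Its arguments: {"type":"object","properties":{"commands":{"type":"array","items":{"type":"array","items":{"type":"number"}}},"newtons":{"type":"number"}},"required":["commands"]}

```bash
mkdir -p pics
python3 - <<'E'
from station import env
import cv2,numpy as np
s=env.read_state();print(s['t'],s['position'],s['orientation'])
for n in("side","top"):
    im=env.grab_frame(n);cv2.imwrite(f"pics/{n}0.png",im[:,:,::-1]);m=env.camera_model(n);print(n,m)
E
```

```text
0.0 [ 0.21351507 -0.58698151  0.21334284] [[ 9.39774684e-01  3.41794403e-01 -3.61025948e-04]
 [ 3.41794587e-01 -9.39773933e-01  1.18947902e-03]
 [ 6.72744945e-05 -1.24123898e-03 -9.99999227e-01]]
side {'fx': 462.3463845671865, 'fy': 462.3463845671865, 'cx': 260.6329458151113, 'cy': 195.6287830210478, 'R': array([[-0.77550248, -0.6313242 , -0.00506556],
       [-0.29670643,  0.37152532, -0.87973532],
       [ 0.55728019, -0.68073393, -0.47543675]]), 't': array([0.44935338, 0.30744673, 1.33760609])}
top {'fx': 454.07756963129486, 'fy': 454.07756963129486, 'cx': 255.36116619667595, 'cy': 195.2956545893718, 'R': array([[-0.00394059, -0.99995456,  0.00868012],
       [-0.9975654 ,  0.00332651, -0.06965785],
       [ 0.06962581, -0.00893348, -0.99753318]]), 't': array([0.0170159 , 0.56624248, 1.91007293])}
```

View pics/top0.png

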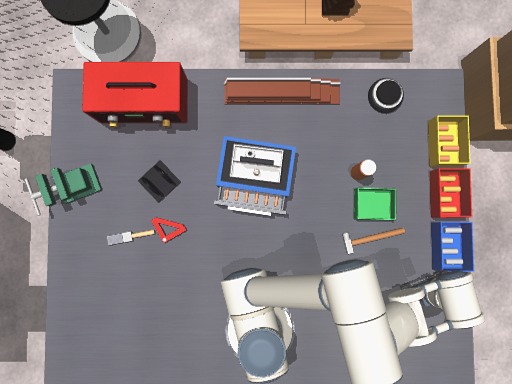

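View pics/side0.png

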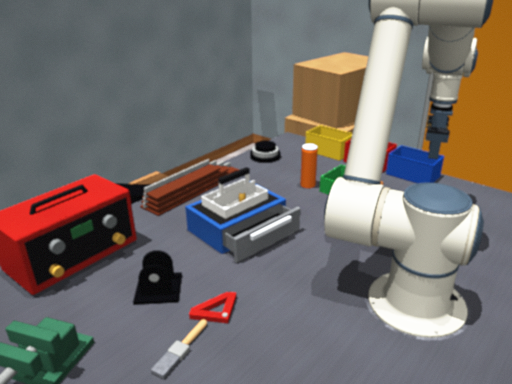

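The top view shows the chest at about (258,165), with its drawer open toward the bottom of the image. The white tote is on top, its black bar near (262,160). The side view shows the drawer strip at about (275,225). Next I measure with masks.

```bash
cat > h.py <<'E'
import cv2,numpy as np
def cast(m,uv,z):
    uv=np.atleast_2d(uv).astype(float)
    d=np.c_[(uv[:,0]-m['cx'])/m['fx'],(uv[:,1]-m['cy'])/m['fy'],np.ones(len(uv))]@m['R']
    c=-m['R'].T@m['t']
    return c+d*((z-c[2])/d[:,2])[:,None]
def proj(m,X):
    p=np.atleast_2d(X)@m['R'].T+m['t']; return p[:,:2]/p[:,2:]*m['fx']+[m['cx'],m['cy']]
def rect(m,mask,z):
    v,u=np.nonzero(mask); P=cast(m,np.c_[u,v],z)[:,:2]
    return cv2.minAreaRect((P*1000).astype(np.float32))
E
python3 - <<'E'
from station import env
from h import *
m=env.camera_model('top');im=cv2.imread('pics/top0.png');hsv=cv2.cvtColor(im,cv2.COLOR_BGR2HSV)
roi=np.zeros(im.shape[:2],bool);roi[128:220,205:305]=1
H,S,V=cv2.split(hsv)
blue=roi&(H>100)&(H<125)&(S>130)&(V>60)
n,l,st,_=cv2.connectedComponentsWithStats(blue.astype(np.uint8));b=l==1+st[1:,4].argmax()
print('cam',-m['R'].T@m['t']);print('chest',rect(m,b,.1))
hull=cv2.convexHull(np.argwhere(b)[:,::-1].astype(np.int32));tm=np.zeros_like(H);cv2.fillPoly(tm,[hull],1)
w=(tm>0)&(S<60)&(V>150);n,l,st,_=cv2.connectedComponentsWithStats(w.astype(np.uint8));
w=l==1+st[1:,4].argmax();print('tote rim',rect(m,w,.135))
h2=cv2.convexHull(np.argwhere(w)[:,::-1].astype(np.int32));t2=np.zeros_like(H);cv2.fillPoly(t2,[h2],1)
k=(cv2.erode(t2,np.ones((5,5)))>0)&(V<70);n,l,st,_=cv2.connectedComponentsWithStats(k.astype(np.uint8),connectivity=8);k=l==1+st[1:,4].argmax();print('bar',st,rect(m,k,.216))
c=cv2.resize(im[125:222,205:305],None,fx=6,fy=6,interpolation=cv2.INTER_CUBIC);
ims=cv2.imread('pics/side0.png');c2=cv2.resize(ims[160:262,180:305],None,fx=4.5,fy=4.5,interpolation=cv2.INTER_CUBIC)
cv2.imwrite('pics/c1.png',c);cv2.imwrite('pics/c2.png',c2)
E
```

```text
cam [0.43194058 0.03219511 1.94465665]
chest ((680.6874389648438, 13.487197875976562), (299.8838806152344, 207.32733154296875), 81.19172668457031)
tote rim ((689.0321044921875, 11.930595397949219), (201.87159729003906, 131.96978759765625), 82.66630554199219)
bar [[     0      0    512    384 196535]
 [   248    152      3      3      7]
 [   240    157     33      8     48]
 [   252    158      4      1      4]
 [   258    159      6      1      6]
 [   265    160      8      2      8]] ((686.3966674804688, 13.5074462890625), (124.68466186523438, 18.22728729248047), 82.66634368896484)
```

View pics/c1.png

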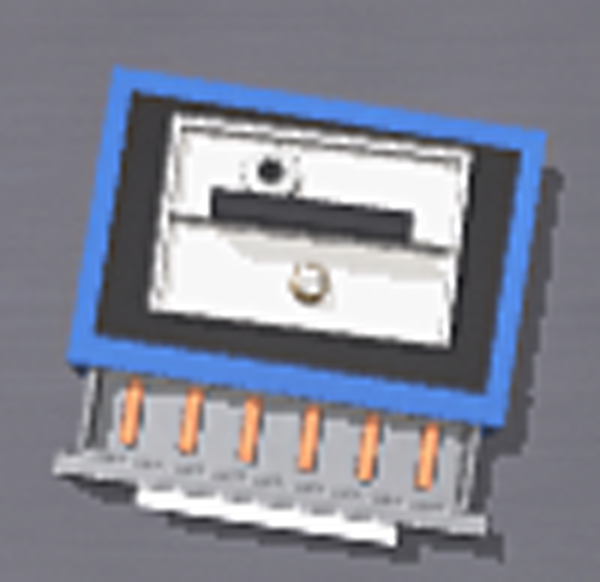

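View pics/c2.png

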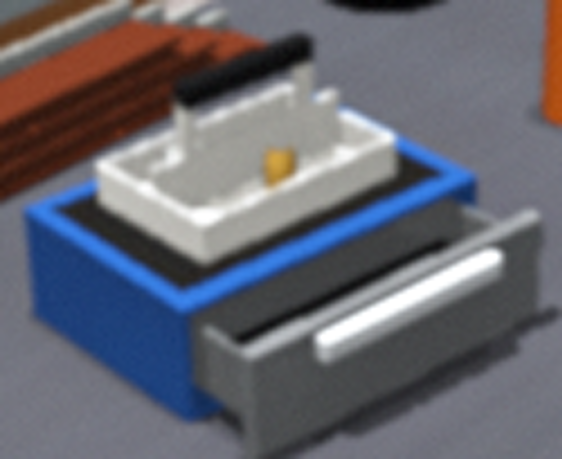

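The top crop shows the tote with the collar behind its middle wall at crop (270,170) and the nozzle in front at (308,285). The strip's outer edge runs from (140,500) to (395,542). In the side crop the strip's face is centred near (410,305).

Run:
```python
from station import env
from h import *
m=env.camera_model('top');s=env.camera_model('side')
e=np.array([[140,500],[395,542]])/6+[205,125]
P=cast(m,e,.09);print('strip ends',P,'len',np.linalg.norm(P[1]-P[0]),'mid',P.mean(0))
d=P[0]-P[1];print('yaw',np.degrees(np.arctan2(-d[0],d[1])))
mid=P.mean(0);print('side mid px',cast(s,np.array([[410,305]])/4.5+[180,160],.08))
corn=np.array([[118,68],[546,132],[500,425],[70,365]])/6+[205,125]
C=cast(m,corn,.1);print(C[:,:2],np.linalg.norm(C-np.roll(C,1,0),axis=1),C.mean(0))
b=np.array([[212,190],[413,212],[410,243],[212,216]])/6+[205,125];print('bar',cast(m,b,.21),cast(m,b,.21).mean(0))
cs=np.array([[180,95],[308,45]])/4.5+[180,160];print('bar side',cast(s,cs,.205),cast(s,cs,.205).mean(0))
```

```text
strip ends [[ 0.50838167  0.12618781  0.09      ]
 [ 0.4791652  -0.04726884  0.09      ]] len 0.17590001211445425 mid [0.49377344 0.03945949 0.09      ]
yaw -9.560967481698826
side mid px [[0.49571867 0.04676777 0.08      ]]
[[ 0.80387807  0.14079405]
 [ 0.75892884 -0.15198347]
 [ 0.55804968 -0.11867255]
 [ 0.59987594  0.17322273]] [0.20656352 0.29620788 0.20362234 0.29487674] [0.68018313 0.01084019 0.1       ]
bar [[ 0.70234573  0.07395253  0.21      ]
 [ 0.68777    -0.05502318  0.21      ]
 [ 0.6677349  -0.05296235  0.21      ]
 [ 0.68552703  0.07398005  0.21      ]] [0.68584442 0.00998676 0.21      ]
bar side [[ 0.69271758  0.0781686   0.205     ]
 [ 0.67452882 -0.0495653   0.205     ]] [0.6836232  0.01430165 0.205     ]
```

Emit:
{"name": "jog_arm", "arguments": {"commands": [[0,0,0,7.2,0],[0,0,0,7.2,0],[0,0,0,7.2,0],[0,0,0,7.2,0],[0.7,-3.3,0,0,0],[0.7,-3.3,0,0,0],[0.7,-3.3,0,0,0],[0.7,-3.3,0,0,0]]}}

```text
t: 0.9
position: [0.2617, -0.4598, 0.2136]
orientation: [[0.988, -0.154, -0.0], [-0.154, -0.988, 0.001], [-0.0, -0.001, -1.0]]
wrist_force: [0.5, -0.3, -0.0]
opening: 0.03
grip_force: 0.0
```

Emit:
{"name": "jog_arm", "arguments": {"commands": [[0.7,-3.3,0,0,0],[0.7,-3.3,0,0,0],[0.7,-3.3,0,0,0],[0.7,-3.3,0,0,0],[0.7,-3.3,0,0,0],[0.7,-3.3,0,0,0],[0.7,-3.3,0,0,0],[0.7,-3.3,0,0,0]]}}

```text
t: 1.7
position: [0.3574, -0.2075, 0.2139]
orientation: [[0.988, -0.153, -0.0], [-0.153, -0.988, 0.0], [-0.0, -0.0, -1.0]]
wrist_force: [2.1, -1.0, -0.3]
opening: 0.0001
grip_force: 0.0
```

Emit:
{"name": "jog_arm", "arguments": {"commands": [[0.7,-3.3,0,0,0],[0.7,-3.3,0,0,0],[0.7,-3.3,0,0,0],[0.7,-3.3,0,0,0],[0.7,-3.3,0,0,0],[0.7,-3.3,0,0,0],[0,0,0,0,0],[0,0,0,0,0]]}}

```text
t: 2.5
position: [0.429, -0.0193, 0.2137]
orientation: [[0.988, -0.151, -0.001], [-0.151, -0.988, -0.0], [-0.001, 0.0, -1.0]]
wrist_force: [-0.2, 0.4, 0.4]
opening: 0.0004
grip_force: 0.0
```

Emit:
{"name": "jog_arm", "arguments": {"commands": [[0.7,-3.4,0,0,0],[0.7,-3.4,0,0,0],[0,0,3,0,0],[0,0,3,0,0],[0,0,3,0,0],[0,0,3,0,0],[0,0,2.8,0,0],[0,0,0,0,0]]}}

```text
t: 3.3
position: [0.4514, 0.0443, 0.0636]
orientation: [[0.988, -0.155, -0.005], [-0.155, -0.988, 0.0], [-0.005, 0.001, -1.0]]
wrist_force: [-0.4, 0.0, 0.1]
opening: 0.0004
grip_force: 0.0
```

Run:
```python
from station import env
import cv2
for n in("side","top"):
    im=env.grab_frame(n)[:,:,::-1]
    cv2.imwrite(f"pics/{n}1.png",im)
print(env.read_state()['position'])
c=cv2.resize(im[125:240,205:305],None,fx=5,fy=5);s=cv2.imread('pics/side1.png')[150:270,180:320];s=cv2.resize(s,None,fx=5,fy=4.8)
cv2.imwrite('pics/c3.png',s)
```

```text
[0.45318419 0.04460845 0.0662647 ]
```

View pics/c3.png

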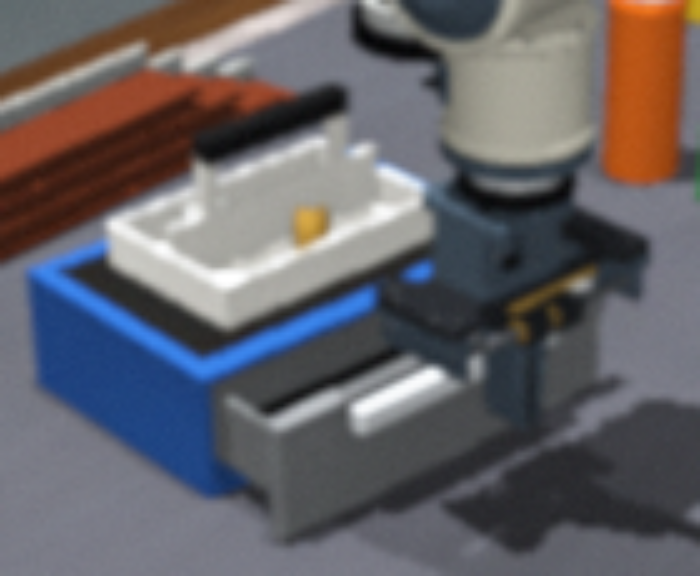

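The fingers stand in front of the strip, at about (515,380) in this crop, near the strip's middle. Nothing else is touched. Now I push along tool x.

Emit:
{"name": "jog_arm", "arguments": {"commands": [[1.5,0,0,0,0],[0.8,0,0,0,0],[0.8,0,0,0,0],[0.8,0,0,0,0],[0.8,0,0,0,0],[0.8,0,0,0,0]]}}

```text
t: 4.0
position: [0.5083, 0.0368, 0.0661]
orientation: [[0.988, -0.153, 0.0], [-0.153, -0.988, 0.0], [0.0, -0.0, -1.0]]
wrist_force: [-1.1, -0.1, 0.6]
opening: 0.0006
grip_force: 0.4
```

Emit:
{"name": "jog_arm", "arguments": {"commands": [[0.8,0,0,0,0],[0.6,0,0,0,0],[0.4,0,0,0,0],[0.3,0,0,0,0]]}}

```text
t: 4.4
position: [0.5288, 0.0337, 0.0658]
orientation: [[0.988, -0.153, -0.0], [-0.153, -0.988, 0.0], [-0.0, 0.0, -1.0]]
wrist_force: [-0.3, -0.0, 0.4]
opening: 0.0006
grip_force: 0.3
```

Emit:
{"name": "jog_arm", "arguments": {"commands": [[0.2,0,0,0,0],[0.2,0,0,0,0],[0.2,0,0,0,0]]}}

```text
t: 4.7
position: [0.5337, 0.0329, 0.0658]
orientation: [[0.988, -0.153, -0.002], [-0.153, -0.988, 0.0], [-0.002, 0.0, -1.0]]
wrist_force: [-10.8, 2.5, 8.8]
opening: 0.0011
grip_force: 5.7
```

Emit:
{"name": "jog_arm", "arguments": {"commands": [[0.2,0,0,0,0],[0.2,0,0,0,0]]}}

```text
t: 4.9
position: [0.5337, 0.0328, 0.0654]
orientation: [[0.988, -0.153, -0.009], [-0.153, -0.988, 0.001], [-0.009, 0.0, -1.0]]
wrist_force: [-30.0, 6.1, 22.6]
opening: 0.0006
grip_force: 15.2
```

Emit:
{"name": "jog_arm", "arguments": {"commands": [[0.2,0,0,0,0],[0,0,0,0,0]]}}

```text
t: 5.1
position: [0.5336, 0.0328, 0.0651]
orientation: [[0.988, -0.153, -0.012], [-0.153, -0.988, 0.001], [-0.013, 0.001, -1.0]]
wrist_force: [-31.9, 7.0, 22.5]
opening: 0.0004
grip_force: 16.4
```

Emit:
{"name": "jog_arm", "arguments": {"commands": [[-1,0,0,0,0],[-2,0,0,0,0],[-2,0,0,0,0],[0,0,-3.5,0,0],[0,0,-3.5,0,0],[0,0,-3.5,0,0],[0,0,-3.5,0,0],[0,0,-3.5,0,0]]}}

```text
t: 5.9
position: [0.4908, 0.0395, 0.2426]
orientation: [[0.988, -0.153, 0.001], [-0.153, -0.988, -0.0], [0.001, -0.0, -1.0]]
wrist_force: [0.3, -0.4, -1.1]
opening: 0.0006
grip_force: 0.0
```

Emit:
{"name": "jog_arm", "arguments": {"commands": [[0,0,-3.5,0,9],[0,0,-2,-7.7,9],[0,0,0,-7.7,9],[0,0,0,-7.7,9],[0,0,0,-7.7,9],[0,0,0,-7.7,9],[0,0,0,-7.7,9],[0,0,0,-7.7,9]]}}

```text
t: 6.7
position: [0.491, 0.0395, 0.296]
orientation: [[0.702, 0.712, 0.0], [0.712, -0.702, -0.0], [0.0, 0.0, -1.0]]
wrist_force: [1.2, 0.2, -0.3]
opening: 0.0613
grip_force: 0.0
```

Emit:
{"name": "jog_arm", "arguments": {"commands": [[0,0,0,-7.7,9],[0,0,0,-7.7,9],[0,0,0,-7.7,9],[0,0,0,-7.7,9],[0,0,0,-6.8,9],[0,0,0,0,9],[0,0,0,0,9]]}}

```text
t: 7.4
position: [0.491, 0.0395, 0.2959]
orientation: [[0.131, 0.991, 0.0], [0.991, -0.131, -0.0], [0.0, 0.0, -1.0]]
wrist_force: [-0.0, 0.5, 0.6]
opening: 0.0902
grip_force: 0.0
```

Run:
```python
from station import env
from h import *
s=env.read_state();print(s['position'],s['orientation'],s['qpos'])
m=env.camera_model('wrist');cv2.imwrite('pics/w1.png',env.grab_frame('wrist')[:,:,::-1])
print(proj(m,[[.686,.012,.216],[.55,.03,.09]]))
```

```text
[0.49095902 0.03954075 0.29594794] [[ 1.30989992e-01  9.91383665e-01  2.26440741e-04]
 [ 9.91383691e-01 -1.30989991e-01 -2.26267726e-05]
 [ 7.22965782e-06  2.27453538e-04 -9.99999974e-01]] [-2.34491863e+00  1.29981245e+01  8.80693416e+01 -7.79018405e-04
  7.89195177e+01  5.18203496e+00]
[[474.7901671  195.2619376 ]
 [302.99739792 164.53756979]]
```

View pics/w1.png

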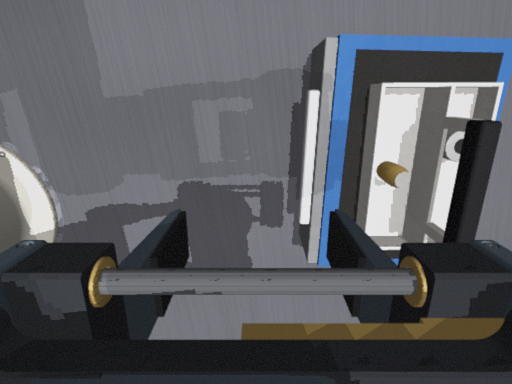

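The wrist view shows the drawer shut with no gap, the strip at column 310, and the black bar from (485,125) to (460,240), which matches the prediction. Next I move above the bar.

Emit:
{"name": "jog_arm", "arguments": {"commands": [[0,3.3,0,0,9],[0,3.3,0,0,9],[0,3.3,0,0,9],[0,3.3,0,0,9],[0,3.3,0,0,9],[-0.2,3.2,0,0,9],[0,0,0,0,9],[0,0,0,0,9]]}}

```text
t: 8.25
position: [0.6862, 0.0123, 0.2952]
orientation: [[0.13, 0.992, -0.001], [0.992, -0.13, 0.0], [-0.0, -0.001, -1.0]]
wrist_force: [0.1, -0.3, -0.4]
opening: 0.0902
grip_force: 0.0
```

Run:
```python
from station import env
from h import *
s=env.read_state();print(s['position'],s['orientation'])
m=env.camera_model('wrist');im=env.grab_frame('wrist')[:,:,::-1].copy()
cv2.imwrite('pics/w2r.png',im)
p=proj(m,[[.686,.012,.216],s['position']]);print(p)
for q in p: cv2.circle(im,tuple(int(v) for v in q),4,(0,0,255),1)
cv2.imwrite('pics/w2.png',im)
```

```text
[0.68621683 0.0123381  0.29516467] [[ 1.29553691e-01  9.91571933e-01 -9.70763925e-04]
 [ 9.91572407e-01 -1.29553681e-01  7.37069677e-05]
 [-5.26802789e-05 -9.72131732e-04 -9.99999526e-01]]
[[257.7818879  194.03519832]
 [258.07511897 232.45225254]]
```

View pics/w2.png

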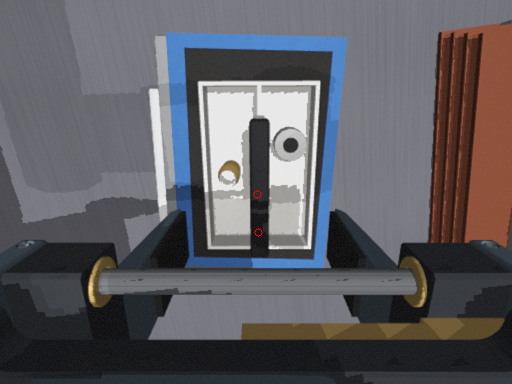

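The bar is centred between the fingers, at columns 250–270 and rows 119–257, and aligned with them. I'll shift 1 cm toward the collar's side for balance, then descend and grip.

Emit:
{"name": "jog_arm", "arguments": {"commands": [[1,0,2,0,9],[0,0,2.5,0,9],[0,0,2.5,0,9],[0,0,2,0,9],[0,0,1.2,0,9],[0,0,0.8,0,9],[0,0,0,0,9],[0,0,0,0,9]]}}

```text
t: 9.1
position: [0.6877, 0.0224, 0.1869]
orientation: [[0.128, 0.992, 0.001], [0.992, -0.128, -0.0], [0.0, 0.001, -1.0]]
wrist_force: [0.3, -0.1, 0.2]
opening: 0.0901
grip_force: 0.0
```

Emit:
{"name": "jog_arm", "arguments": {"commands": [[0,0,0,0,5],[0,0,0,0,3.5],[0,0,0,0,2.5],[0,0,0,0,2],[0,0,0,0,1.5],[0,0,0,0,1.2],[0,0,0,0,0.8],[0,0,0,0,0.5]], "newtons": 15}}

```text
t: 9.9
position: [0.6874, 0.0224, 0.1859]
orientation: [[0.127, 0.992, -0.0], [0.992, -0.127, 0.0], [0.0, -0.0, -1.0]]
wrist_force: [-0.6, -0.2, 0.2]
opening: 0.0287
grip_force: 0.0
```

Emit:
{"name": "jog_arm", "arguments": {"commands": [[0,0,0,0,0],[0,0,0,0,0],[0,0,0,0,0],[0,0,0,0,0]], "newtons": 50}}

```text
t: 10.3
position: [0.6877, 0.0223, 0.186]
orientation: [[0.127, 0.992, 0.001], [0.992, -0.127, -0.0], [0.0, 0.001, -1.0]]
wrist_force: [3.3, -0.6, -1.0]
opening: 0.0179
grip_force: 50.0
```

Gripped at 17.9 mm, which is the bar's width. Lifting gently.

Emit:
{"name": "jog_arm", "arguments": {"commands": [[0,0,-0.2,0,0],[0,0,-0.4,0,0],[0,0,-0.6,0,0],[0,0,-0.8,0,0],[0,0,-1,0,0],[0,0,-1,0,0],[0,0,-1,0,0],[0,0,-1,0,0]]}}

```text
t: 11.1
position: [0.6874, 0.0224, 0.2471]
orientation: [[0.127, 0.992, 0.0], [0.992, -0.127, -0.0], [0.0, 0.0, -1.0]]
wrist_force: [0.1, -0.4, -6.5]
opening: 0.0175
grip_force: 50.0
```

Emit:
{"name": "jog_arm", "arguments": {"commands": [[0,0,-1,0,0],[0,0,-1,0,0],[0,0,-0.8,0,0],[0,0,-0.6,0,0],[0,0,-0.4,0,0],[0,0,-0.2,0,0],[0,0,0,0,0],[0,0,0,0,0]]}}

```text
t: 11.9
position: [0.6872, 0.0224, 0.2855]
orientation: [[0.127, 0.992, -0.001], [0.992, -0.127, 0.0], [-0.0, -0.001, -1.0]]
wrist_force: [0.3, 0.0, -7.3]
opening: 0.0176
grip_force: 50.0
```

Emit:
{"name": "jog_arm", "arguments": {"commands": [[0,0,0,0,0],[0,0,0,0,0],[0,0,0,0,0],[0,0,0,0,0],[0,0,0,0,0]]}}

```text
t: 12.4
position: [0.6874, 0.0224, 0.2859]
orientation: [[0.127, 0.992, -0.0], [0.992, -0.127, 0.0], [0.0, -0.0, -1.0]]
wrist_force: [-0.6, -0.5, -6.5]
opening: 0.0179
grip_force: 50.0
```

Run:
```python
from station import env
from h import *
s=cv2.resize(env.grab_frame('side')[120:270,170:320,::-1],None,fx=3.2,fy=3.2);w=env.grab_frame('wrist')[0:300,140:400,::-1]
w=cv2.resize(w,(300,480));cv2.imwrite('pics/f.png',np.hstack([s,w]))
s=env.read_state();print(s['t'],s['position'],s['wrist_force'],s['ft_torque'],s['opening'],s['grip_force'])
```

```text
12.5 [0.68734697 0.0223939  0.28587358] [ 0.25261939 -0.10964812 -7.23831848] [ 0.01731809 -0.13129661 -0.01231045] 0.017332430915185444 49.998135566711426
```

View pics/f.png

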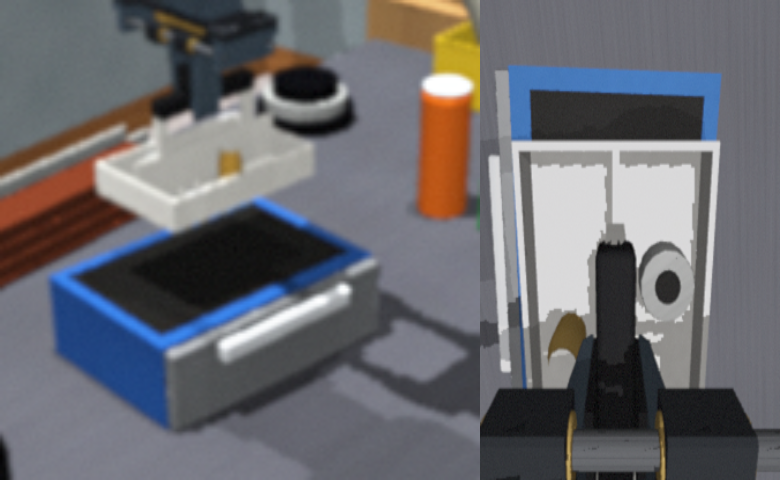

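The tote hangs level about 10 cm above the chest. The nozzle and the collar are both standing in it, and the drawer is flush.

```bash
python3 -c "
from station import env
print(env.job_done())"
```

```text
the job is handed in; nothing more can be done
None
```

I pushed the drawer home against its stop and lifted the tote by its grip bar, holding it level about 10 cm above the chest with the nozzle and collar still standing; I handed the job in at about 12.5 s, and no verdict was returned.

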